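Lock the press lever with a linch pin

ROBOT

A 6-joint arm with a two-finger parallel gripper is mounted at the origin on a cart in front of the work surface, level with it; the furniture and walls round the work are solid. World frame = base frame: x ahead of the robot, y to its left, z up, the work surface at z = 0. Lengths are in m, angles in rad, forces in N, time in s.
With the tool pointing down it reaches from about 0.375 to 0.925 m from the base axis. Payload 5.7 kg.
Tool frame: the origin (TCP) lies midway between the tips of the shut fingers; the grasp point (between the pads) lies 19 mm behind it (ctrl.grasp_offset is the distance from the TCP to the grasp point, in m); x points along the fingers, y is the direction in which the jaws open and shut, and the axes are right-handed (so a half turn about x gives the same grasp; the last joint's range is limited). The gripper opens to 85 mm and grips with 20 to 120 N. Pads are 22 mm wide; open, the fingers measure 114 mm over their backs; the gripper's body (76 mm by 85 mm) begins 54 mm behind the grasp point. The pads swing forward as they close: fully open they stand 13 mm farther back than shut.
Start: joints at [-1.383, 0.359, 1.51, -0, 1.272, -0.115], TCP at [0.179, -0.573, 0.211] pointing down, gripper open.
Joint ranges: [-2.97, 2.97], [-1.01, 2.36], [0.21, 2.38], [-0.96, 4.11], [0.2, 2.71], [-2.98, 2.98]. Speed limits (rad/s): [2.39, 2.39, 3.14, 3.14, 3.14, 3.14].

INTERFACE

Orientations are given as a unit quaternion [x, y, z, w].
In Python, from station import ctrl, grab_frame, camera_params gives the robot as it stands.
- The arm moves only by the tool play_rows, never from a script. Its argument "rows" is text: rows parted by semicolons, each of 6 numbers parted by spaces: the shift along the tool's x, y, z scaled (see below), then the turn, a rotation vector about the tool's x, y, z scaled (see below). In form: x y z rx ry rz; .... A call has 1 to 10 rows; each row shifts and turns the pose as measured when the row begins, along the tool's axes as they then stand; what a row does not reach is not made up. The controller multiplies each number of a shift by 0.025 m and each number of a turn by pi/2 rad. A row lasts 1/12 s, in which the tool goes at most 41.7 mm and 7.16 degrees, less where a joint would pass 70% of its speed; a pose out of reach is approached as far as the arm can. A call with a number of a shift or a turn outside -1 to 1 is refused whole. A call with a gripper value outside its range is refused whole. "claw" is the gripper command: -1 is shut, 1 is fully open, values between are in proportion, set as the call begins (left out, the last holds). The fingers move at their own pace and stop on an object; "squeeze" is the grip in N (left out, the last holds). Time passes only in rows, so rows that do not move let the fingers close. It gives the time, the measured TCP pose, the force and the opening at its end, in the units of the state.
- ctrl.sense(): the state, without advancing time (a new reading comes with each control period).
- grab_frame(name): name is "side" or "top"; returns (picture, depth): 480x640x3 uint8, blue, green, red; 480x640 float32, m along the optical axis (not along the pixel's ray), 0 where there is no reading.
- camera_params(name): a dict with "K" (3x3 intrinsics, pixels), "distortion" ([k1, k2, p1, p2, k3] as OpenCV has them; the pictures are not rectified), "R" (3x3) and "t" (3): a world point X has camera coordinates R X + t. Camera axes: x right, y down, z forward; pixel columns grow to the right and rows downward; lengths in m; the calibration is good to about 2 mm. A picture is of the moment at which its call begins. camera_params takes no time and is no camera call.
- ctrl.hand_in(): hands the job in, once; it reports no verdict.
The state is a dict: "time": time; "joints": joint angles; "joint_vel": joint speeds; "effort": joint torques, N m; "tcp_pos": TCP position; "orientation": TCP orientation; "force": force on the tool from outside, world axes, zero at the start; "moment": the same for the moment, N m; "width": finger opening in m.
Only numpy, scipy, OpenCV 4.12 (cv2) and the standard library are available. Lean on these libraries where they do the work, as an engineer would, in place of code of your own. Each camera call takes 0.05 s, during which the arm holds its last target.

TASK

The hand lever of the small grey pellet press is only pushed onto its square stub shaft: take the linch pin with the red grip out of its blue stand, push it down through the cross hole of the shaft until its shoulder sits fully home on the shaft, with the brass loop still open and pointing off the free end of the shaft, and let go of it there; then swing the loop down over the shaft end so that it snaps shut under the shaft. Where the hole lies along the shaft is not measured, so feel or look for it; never press on the press with more than 30 N, and leave the things standing around where they are.

Things in the scene. Friction and masses are not known exactly. Their poses are not given: they have to be found in the camera images.
- press: Small grey hand press, fixed. Origin on the worktop under the middle of the cross hole's range; -x points along its square stub shaft to the shaft's free end, z up. Bearing block from x = +66 mm on, 120 mm high, ram on it up to 144 mm. Lever hub on the shaft, 40 mm across, top 114 mm up, begins 32 mm to the +x side of the hole; lever rod and black ball to +y, 104 mm long, 94 mm up.
- shaft_mid (a point): Fixed point on the press's y = 0, 105 mm up: height of the top face of the 22 mm square steel shaft. Its vertical 11 mm round cross hole goes right through on y = 0, 16 mm from the free end, somewhere from -12 to +12 mm of this point along the press's x: this offset is not measured, feel (from the hub side, lest the pin go down off the free end) or look for it. The shaft stays put.
- pin: Linch pin, 0.1 kg, upright in its stand. Origin on its axis under its shoulder (disc 18 mm wide, 4 thick). Steel shank below: 10 mm thick down to 29 mm, then tapered to a 7 mm tip at 34 mm. Loop hinge along y 7 mm above the origin, 38 mm wide. Red grip over it, 14 mm along y, 18 along x, up to 33 mm: grip its y sides, fingertips at least 13 mm above the origin. Open, the loop points to the pin's -x.
- loop (a joint): Angle of the pin's brass loop, rad: 0 open (level, to the pin's -x), 1.57 shut (straight down, its bar under the shank's tip). A U of 4.4 mm wire, legs at y = +-19 mm, bar 45 mm from the hinge. An over-centre spring holds it open below 0.65 and snaps it shut beyond; pressing the bar down from open takes about 5 N.
- loop_bar (a point): Middle of the loop's cross bar (24 mm of straight wire, 4.4 mm thick).
- pin_stand: Blue block 44 x 44 x 40 mm on a 64 x 64 x 6 mm foot, fixed, with a 12 mm hole right through; holds the pin upright, with the shoulder on its top face (40 mm). Origin at the centre of its underside.
- die_body: Steel pellet die, a loose cylinder 38 mm in diameter, 36 mm high, origin at the centre of its underside. Bystander.
- jar: Loose white jar with blue lid, 63 mm in diameter, 66 mm high, origin at the centre of its underside. Bystander.
- marker_pen: Loose marker pen, 11 x 128 x 11 mm, lying, origin at its underside. Bystander.

How it is judged:
By the outcome, as a careful person would: the job done as asked, in the order asked, and still so for the second after the job is handed in, with the robot touching nothing.
It also fails if it takes over 64 s, if anything falls off the work surface, if the arm or the gripper's body presses on something with over 40 N, if the wrist force passes 120 N, or if a joint passes its speed limit or range.

## Working session

There is one attempt and no reset: what is moved stays moved. The work goes in short steps, Python scripts to look and compute and a tool call to move; the robot and the scene stay as the last step left them, time stands still between calls to the robot, and variables do not carry over. Pictures are saved under pics/ and viewed, and the job is handed in when it is done.

Besides the shell and the picture viewer there is one more tool, called by a JSON object that holds its "api" and its "payload". play_rows: Moves the arm, as the interface text tells. Its arguments: {"type":"object","properties":{"rows":{"type":"string"},"claw":{"type":"number"},"squeeze":{"type":"number"}},"required":["rows"]}

```bash
ls; mkdir -p pics
python3 - <<'E'
from station import ctrl, grab_frame, camera_params
import cv2,numpy as np
for n in("side","top"):
    p,d=grab_frame(n); cv2.imwrite(f"pics/{n}0.png",p); np.save(f"{n}0.npy",d)
    c=camera_params(n); print(n,c["K"],c["distortion"],c["R"],c["t"],-np.array(c["R"]).T@c["t"])
print(ctrl.sense(), ctrl.grasp_offset)
E
```

```text
pics
side [[563.83569164   0.         313.89670778]
 [  0.         563.83569164 234.46934177]
 [  0.           0.           1.        ]] [0.04710012 0.         0.         0.         0.        ] [[-0.96866653 -0.24680213 -0.02781827]
 [-0.07180859  0.3855257  -0.91989861]
 [ 0.2377576  -0.88907741 -0.39116836]] [0.53597124 0.1153268  1.08962519] [0.26839219 1.05657855 0.54722565]
top [[452.03005779   0.         323.32356269]
 [  0.         452.03005779 246.36463347]
 [  0.           0.           1.        ]] [-0.02072268  0.          0.          0.          0.        ] [[ 0.00173761 -0.99994893  0.00995628]
 [-0.99720237 -0.00247669 -0.07470814]
 [ 0.07472898 -0.00979861 -0.99715574]] [0.02873523 0.54901485 0.99584849] [0.47301023 0.03985143 1.03374582]
{'time': 0.1, 'joints': array([-1.38312179e+00,  3.59451065e-01,  1.51136928e+00, -1.44732096e-05,
        1.27249642e+00, -1.15108736e-01]), 'joint_vel': array([ 0.00057831, -0.00129062, -0.00378248,  0.00104207, -0.00085042,
       -0.00151029]), 'effort': array([-2.22259246e-04, -5.28654385e+01, -2.79350156e+01, -1.02501431e-05,
        5.17819703e-03, -3.48453682e-06]), 'tcp_pos': array([ 0.17876285, -0.57204598,  0.21010975]), 'orientation': array([-0.69899152, -0.10725204,  0.69904552, -0.10603406]), 'force': array([ 0.54448887,  0.26902005, -0.08901436]), 'moment': array([-0.01818274,  0.01005765, -0.05076517]), 'width': 0.08514079120901051} 0.0187
```

View pics/side0.png

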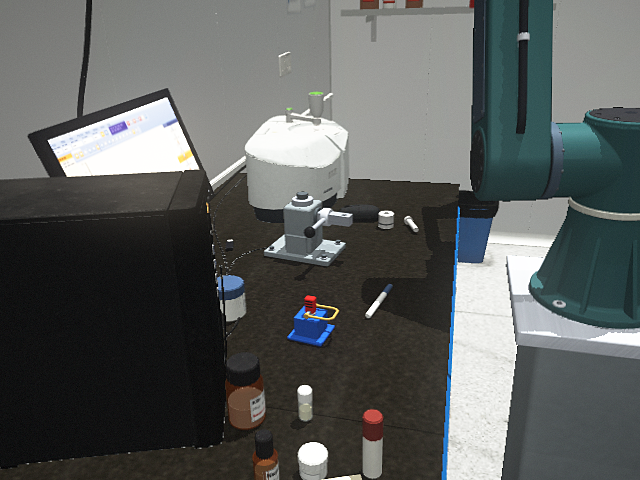

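View pics/top0.png

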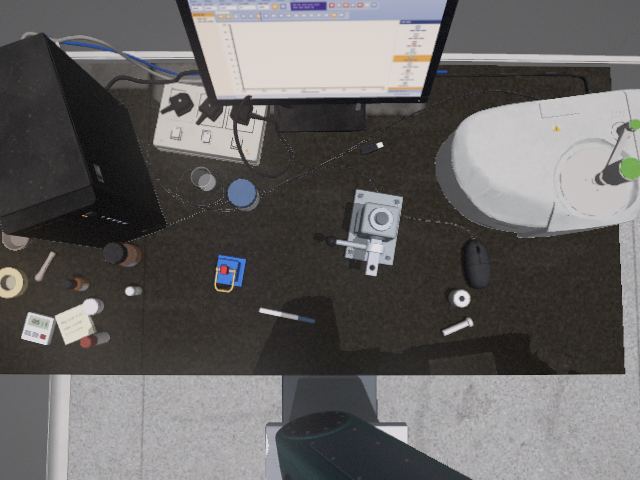

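The top view shows the stand and pin at about (226,270) with the loop toward the robot. The press shaft's free end is at about (372,273), also toward the robot. I'll zoom in.

Run:
```python
import cv2,numpy as np
t=cv2.imread("pics/top0.png");s=cv2.imread("pics/side0.png")
a=cv2.resize(t[180:290,320:420],None,fx=5,fy=5,interpolation=cv2.INTER_CUBIC)
b=cv2.resize(t[240:310,190:270],None,fx=5,fy=5,interpolation=cv2.INTER_CUBIC)
b=cv2.copyMakeBorder(b,0,a.shape[0]-b.shape[0],0,0,cv2.BORDER_CONSTANT)
o=cv2.hconcat([a[:,:400+0],b]);o=cv2.hconcat([a,b])[:600,:800];cv2.imwrite("pics/z1.png",o);print(o.shape)
a=cv2.resize(s[180:270,260:360],None,fx=4,fy=4,interpolation=cv2.INTER_CUBIC)
b=cv2.resize(s[280:370,270:370],None,fx=4,fy=4,interpolation=cv2.INTER_CUBIC)
cv2.imwrite("pics/z2.png",cv2.hconcat([a,b]))
```

```text
(550, 800, 3)
```

View pics/z1.png

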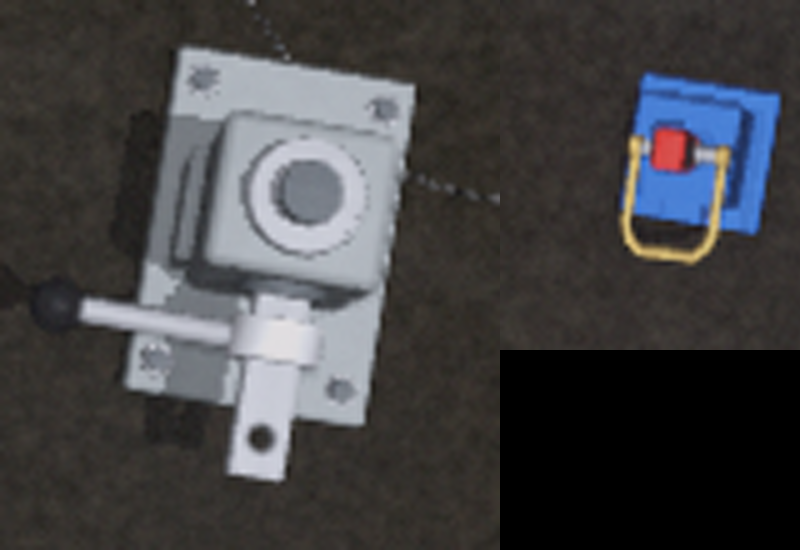

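View pics/z2.png

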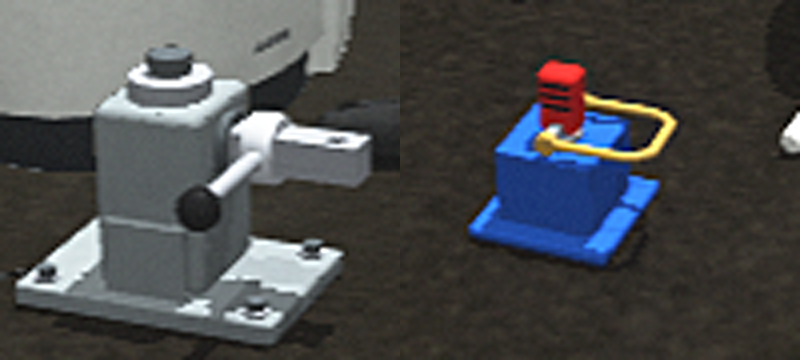

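The hole shows clearly: it is the dark disc at about (372,267) in the top view. Next I'll measure it, the shaft direction and the pin.

```bash
cat > h.py <<'E'
import cv2,numpy as np
from station import camera_params
def ray(n,px):
    c=camera_params(n);K=np.array(c["K"]);D=np.array(c["distortion"]);R=np.array(c["R"]);t=np.array(c["t"])
    u=cv2.undistortPoints(np.array(px,float).reshape(-1,1,2),K,D).reshape(-1,2)
    d=np.c_[u,np.ones(len(u))]@R
    return -R.T@t,d
def onz(n,px,z):
    o,d=ray(n,px); return o+d*((z-o[2])/d[:,2])[:,None]
def proj(n,X):
    c=camera_params(n);R=np.array(c["R"])
    return cv2.projectPoints(np.array(X,float).reshape(-1,1,3),cv2.Rodrigues(R)[0],np.array(c["t"],float),np.array(c["K"]),np.array(c["distortion"]))[0].reshape(-1,2)
def tri(p1,p2):
    o1,d1=ray("top",[p1]);o2,d2=ray("side",[p2]);d1=d1[0]/np.linalg.norm(d1);d2=d2[0]/np.linalg.norm(d2)
    A=np.c_[d1,-d2];s=np.linalg.lstsq(A,o2-o1,rcond=None)[0]
    a=o1+s[0]*d1;b=o2+s[1]*d2;return (a+b)/2,np.linalg.norm(a-b)
E
python3 - <<'E'
from h import *
t=cv2.imread("pics/top0.png");s=cv2.imread("pics/side0.png")
# hole
g=cv2.cvtColor(t,cv2.COLOR_BGR2GRAY).astype(float)
def blob(im,x0,x1,y0,y1):
    sub=im[y0:y1,x0:x1];ys,xs=np.mgrid[y0:y1,x0:x1];w=np.clip(sub.max()-30-sub,0,None)  
    return (w*xs).sum()/w.sum(),(w*ys).sum()/w.sum()
print(g[260:278,362:382].astype(int))
gs=cv2.cvtColor(s,cv2.COLOR_BGR2GRAY)
print(gs[208:232,328:356])
def red(im): 
    h=cv2.cvtColor(im,cv2.COLOR_BGR2HSV); m=((h[...,0]<8)|(h[...,0]>172))&(h[...,1]>150)&(h[...,2]>80); return m
for n,im,(x0,x1,y0,y1) in(("top",t,(190,270,240,310)),("side",s,(270,370,280,350))):
    m=np.zeros(im.shape[:2],bool);m[y0:y1,x0:x1]=red(im)[y0:y1,x0:x1];ys,xs=np.nonzero(m);print(n,xs.mean(),ys.mean(),xs.min(),xs.max(),ys.min(),ys.max(),cv2.minAreaRect(np.c_[xs,ys].astype(np.float32)))
E
```

```text
[[ 77 105 148 153 146 118 183 204 206 205 203 203 203 204 204 203 195 174
  181 180]
 [ 51  52  51  57  66 119 200 204 206 205 205 204 202 204 204 204 192 173
  180 181]
 [ 50  56  54  53  59 122 200 205 207 203 204 203 203 204 204 200 184 169
  173 178]
 [ 51  51  49  53  68 135 201 207 206 203 201 202 202 204 205 196 159  96
  122 141]
 [ 48  52  52  53  77 144 203 204 196 177 170 189 201 205 205 192  87  51
   50  44]
 [ 50  51  54  52 101 181 202 187 128  99  80 108 171 203 204 190  84  55
   53  47]
 [ 52  51  52  53 105 184 200 165  68  46  51  70 124 183 204 191  49  53
   52  46]
 [ 53  53  55  59 119 201 197 132  45  50  51  56  99 173 203 186  48  53
   50  44]
 [ 55  51  55  60 123 201 198 148  57  49  54  60 105 178 201 159  44  52
   50  46]
 [ 51  47  54  68 138 201 203 183 116  66  65  91 144 197 198 155  49  51
   49  51]
 [ 51  48  51  71 139 202 207 204 181 146 128 156 188 204 193 122  52  54
   53  50]
 [ 49  47  51  91 162 205 207 205 205 202 195 204 205 206 192  87  51  55
   53  52]
 [ 48  51  54 103 180 205 207 205 206 204 203 204 205 205 190  82  51  57
   57 
[... 2844 characters left out ...]

   50  53  51  52  51  51  56  52  52  55]
 [ 54  49  52  52  55  56  59  53  55  54  52  51  51  48  47  48  49  49
   44  47  49  47  50  47  48  46  51  52]
 [ 59  56  54  54  55  52  54  54  52  57  52  52  50  50  46  49  47  50
   50  50  48  51  51  50  50  48  48  52]
 [ 50  56  55  50  54  53  52  50  56  51  52  50  48  53  55  52  49  52
   52  48  46  48  49  48  50  49  48  38]]
top 223.4313725490196 269.52941176470586 220 227 266 273 ((223.41891479492188, 269.4864807128906), (6.247161388397217, 7.726752281188965), 9.462323188781738)
side 310.38255033557044 303.0 304 316 295 313 ((309.5058898925781, 303.92352294921875), (11.887957572937012, 17.71689224243164), 4.39870548248291)
```

Run:
```python
from h import *
t=cv2.imread("pics/top0.png");s=cv2.imread("pics/side0.png")
g=cv2.cvtColor(t,cv2.COLOR_BGR2GRAY).astype(float)
ys,xs=np.mgrid[262:272,368:377];sub=g[262:272,368:377]
for w in(np.clip(203-sub,0,None),(sub<170)*1.):
    c=((w*xs).sum()/w.sum(),(w*ys).sum()/w.sum());print("hole",c,w.sum(),onz("top",[c],.105))
ch=c
gs=cv2.cvtColor(s,cv2.COLOR_BGR2GRAY).astype(float)
ys,xs=np.mgrid[213:217,340:348];sub=gs[213:217,340:348];w=np.clip(244-sub,0,None)*((xs>340));w[0]=0;w[3]=0
cs=((w*xs).sum()/w.sum(),(w*ys).sum()/w.sum());print("side hole",cs,onz("side",[cs],.105),tri(ch,cs))
# shaft edges
L=[];Rr=[]
for r in range(263,274):
    row=g[r,360:384]
    def cross(a,b,lv):
        for i in range(a,b):
            if (row[i]-lv)*(row[i+1]-lv)<=0:return 360+i+(lv-row[i])/(row[i+1]-row[i])
    L.append((cross(2,8,125),r));Rr.append((cross(13,18,125),r))
for e in(L,Rr):
    P=onz("top",e,.105);f=np.polyfit(P[:,0],P[:,1],1);print("edge slope deg",np.degrees(np.arctan(f[0])),"y at hole x",np.polyval(f,onz("top",[ch],.105)[0,0]))
z=np.array([[180,48],[415,85],[125,388],[365,425]])/5+[320,180]-0.4
P=onz("top",z,.012);print(P);
ang=lambda v:np.degrees(np.arctan2(v[1],v[0]))
print(ang(P[0]-P[2]),ang(P[1]-P[3]),ang(P[0]-P[1])-90,ang(P[2]-P[3])-90)
# pin
print("grip",onz("top",[(223.43,269.5)],.072))
h=cv2.cvtColor(t,cv2.COLOR_BGR2HSV);m=((h[...,0]>15)&(h[...,0]<32)&(h[...,1]>80)&(h[...,2]>110)).astype(np.uint8);m[:240]=0;m[310:]=0;m[:,:190]=0;m[:,270:]=0
yy,xx=np.nonzero(m);P=onz("top",np.c_[xx,yy],.047);r=cv2.minAreaRect((P[:,:2]*1000).astype(np.float32));print("loop",len(P),r)
b=((h[...,0]>100)&(h[...,0]<125)&(h[...,1]>120)).astype(np.uint8);b[:240]=0;b[310:]=0;b[:,:190]=0;b[:,270:]=0
yy,xx=np.nonzero(b);print("foot",cv2.minAreaRect((onz("top",np.c_[xx,yy],.006)[:,:2]*1000).astype(np.float32)))
# side grip top
print("side grip bbox", cv2.minAreaRect(np.c_[xx,yy].astype(np.float32)))
rows=[]
for r0 in range(266,292):
    q=np.nonzero(m[r0])[0]; rows.append((r0,list(q)))
print(rows)
```

```text
hole (np.float64(371.75368651010376), np.float64(267.20999453850357)) 3662.0 [[ 0.49987858 -0.06893374  0.105     ]]
hole (np.float64(371.6333333333333), np.float64(267.3666666666667)) 30.0 [[ 0.49955617 -0.06868393  0.105     ]]
side hole (np.float64(343.73493975903614), np.float64(214.6285140562249)) [[ 0.50042184 -0.06740896  0.105     ]] (array([ 0.50010936, -0.06862473,  0.10456265]), np.float64(0.0011036484005433433))
edge slope deg -9.169978832378208 y at hole x -0.05727032830115902
 ** On entry to DLASCL parameter number  4 had an illegal value
 ** On entry to DLASCL parameter number  4 had an illegal value
 ** On entry to DLASCL parameter number  4 had an illegal value
 ** On entry to DLASCL parameter number  4 had an illegal value
 ** On entry to DLASCL parameter number  5 had an illegal value
 ** On entry to DLASCL parameter number  4 had an illegal valueTraceback (most recent call last):
  File "<stdin>", line 20, in <module>
    c, resids, rank, s = lstsq(lhs, rhs, rcond)
                         ~~~~~^^^^^^^^^^^^^^^^^
    x, resids, rank, s = _umath_linalg.lstsq(a, b, rcond,
                         ~~~~~~~~~~~~~~~~~~~^^^^^^^^^^^^^
                                             signature=signature)
                                             ^^^^^^^^^^^^^^^^^^^^
    raise LinAlgError("SVD did not converge in Linear Least Squares")
numpy.linalg.LinAlgError: SVD did not converge in Linear Least Squares
```

Run:
```python
from h import *
t=cv2.imread("pics/top0.png");s=cv2.imread("pics/side0.png")
g=cv2.cvtColor(t,cv2.COLOR_BGR2GRAY).astype(float)
ch=(371.7,267.3)
L=[];Rr=[]
for r in range(264,274):
    row=g[r]
    def cross(a,b,lv):
        for i in range(a,b):
            if (row[i]-lv)*(row[i+1]-lv)<=0:return i+(lv-row[i])/(row[i+1]-row[i])
    a=cross(363,368,125);b=cross(374,379,125)
    if a:L.append((a,r))
    if b:Rr.append((b,r))
for e in(L,Rr):
    P=onz("top",e,.105);f=np.polyfit(P[:,0],P[:,1],1);print("edge slope deg",np.degrees(np.arctan(f[0])),"y at hole x",np.polyval(f,.4997))
z=np.array([[180,48],[415,85],[125,388],[365,425]])/5+[320,180]-0.4
P=onz("top",z,.012);print(P);
ang=lambda v:np.degrees(np.arctan2(v[1],v[0]))
print(ang(P[0]-P[2]),ang(P[1]-P[3]),ang(P[0]-P[1])-90,ang(P[2]-P[3])-90)
print("grip",onz("top",[(223.43,269.5)],.072))
h=cv2.cvtColor(t,cv2.COLOR_BGR2HSV);m=((h[...,0]>15)&(h[...,0]<32)&(h[...,1]>80)&(h[...,2]>110)).astype(np.uint8);m[:240]=0;m[310:]=0;m[:,:190]=0;m[:,270:]=0
yy,xx=np.nonzero(m);P=onz("top",np.c_[xx,yy],.047);r=cv2.minAreaRect((P[:,:2]*1000).astype(np.float32));print("loop",len(P),r)
b=((h[...,0]>100)&(h[...,0]<125)&(h[...,1]>120)).astype(np.uint8);b[:240]=0;b[310:]=0;b[:,:190]=0;b[:,270:]=0
yy,xx=np.nonzero(b);print("foot",cv2.minAreaRect((onz("top",np.c_[xx,yy],.006)[:,:2]*1000).astype(np.float32)))
for r0 in range(266,292,2):
    print(r0,np.nonzero(m[r0])[0])
# side: red top region
hs=cv2.cvtColor(s,cv2.COLOR_BGR2HSV)
print(hs[292:316,302:320,2])
ds=np.load("side0.npy");dt=np.load("top0.npy");print(dt[264:276,218:230]);
```

```text
edge slope deg -8.866013275030715 y at hole x -0.05726325176535281
edge slope deg 1.6684727753213038 y at hole x -0.07796301423371904
[[ 0.68110478 -0.04391388  0.012     ]
 [ 0.66440099 -0.15168054  0.012     ]
 [ 0.52510251 -0.01840208  0.012     ]
 [ 0.50856027 -0.12715134  0.012     ]]
-9.287640551115363 -8.944922156954716 -8.810712432472869 -8.64916212837312
grip [[0.49530185 0.24241176 0.072     ]]
loop 114 ((473.65789794921875, 245.73382568359375), (42.53036117553711, 51.23731231689453), 83.44496154785156)
foot ((495.4153747558594, 242.48245239257812), (64.6949462890625, 65.06550598144531), 80.68870544433594)
266 []
268 [216 217]
270 [216 217 233 234 235]
272 [216 217 233 234 235]
274 [216 234]
276 [216 233 234]
278 [215 216 233]
280 [215 216 233]
282 [215 233]
284 [214 215 232 233]
286 [215 216 231 232 233]
288 [215 216 217 231 232]
290 [217 218 219 220 221 222 223 224 225 226 227 228 229 230 231]
[[ 46  45  45  42  41  50  46  43  46  52  54  54  48  51  46  52  51  50]
 [ 58  53  46  45  47  45  41  40  46  47  50  53  52  50  48  49  52  50]
 [ 55  50  51  44  44  41  40  
[... 2559 characters left out ...]
26   0.97965074]
 [0.990885   0.99074817 0.9582417  0.95772135 0.9575056  0.9557191
  0.9573008  0.9552204  0.9596621  0.9630768  0.9711568  0.98238623]
 [0.9890812  0.99236417 0.95814717 0.9595493  0.9571553  0.95437235
  0.9586819  0.95661193 0.9580738  0.96436    0.9788277  0.98888695]
 [0.9871683  0.99024785 0.9599201  0.95532876 0.95740366 0.95719916
  0.9543147  0.9558951  0.9591624  0.9665339  0.9794571  0.99081343]
 [0.9883142  0.9897098  0.98974735 0.9907993  0.9881454  0.98818773
  0.9603089  0.95820075 0.96445286 0.97366744 0.9896481  0.98407876]
 [0.98884606 0.9925332  0.9883434  0.9880868  0.9893319  0.9925472
  0.99471354 0.9866803  0.98371685 0.9878559  0.98974    0.9888204 ]]
```

```bash
cat >> h.py <<'E'
from scipy.spatial.transform import Rotation as Ro
def goal(yaw,flip=1):
    # tool x down; tool y = flip * object's y axis at given yaw
    y=flip*np.array([-np.sin(yaw),np.cos(yaw),0]);x=np.array([0,0,-1.]);z=np.cross(x,y)
    return Ro.from_matrix(np.c_[x,y,z])
def st():
    from station import ctrl
    return ctrl.sense()
def delta(p,yaw,flip):
    s=st();R=Ro.from_quat(s["orientation"]);d=R.inv().apply(np.array(p)-s["tcp_pos"]);rv=(R.inv()*goal(yaw,flip)).as_rotvec()
    print("t",round(s["time"],2),"tcp",s["tcp_pos"].round(4),"F",s["force"].round(1),"w",round(s["width"],4),"\n shift units",(d/.025).round(3),"mm",(d*1000).round(1),"turn units",(rv/(np.pi/2)).round(4),"deg",np.degrees(rv).round(2))
E
python3 - <<'E'
from h import *
s=st();R=Ro.from_quat(s["orientation"]).as_matrix();print(R.round(3))
for f in(1,-1):delta([.4953,.2424,.17],np.radians(-8.5),f)
print(s['joints'])
E
```

```text
[[-0.     0.298 -0.955]
 [ 0.002 -0.955 -0.298]
 [-1.    -0.002 -0.   ]]
t 0.1 tcp [ 0.1788 -0.572   0.2101] F [ 0.5  0.3 -0.1] w 0.0851 
 shift units [  1.655 -27.318 -21.799] mm [  41.4 -682.9 -545. ] turn units [-1.7128e+00 -1.5000e-03  2.0000e-04] deg [-1.5415e+02 -1.4000e-01  2.0000e-02]
t 0.1 tcp [ 0.1788 -0.572   0.2101] F [ 0.5  0.3 -0.1] w 0.0851 
 shift units [  1.655 -27.318 -21.799] mm [  41.4 -682.9 -545. ] turn units [2.872e-01 1.000e-04 1.100e-03] deg [2.585e+01 1.000e-02 1.000e-01]
[-1.38312179e+00  3.59451065e-01  1.51136928e+00 -1.44732096e-05
  1.27249642e+00 -1.15108736e-01]
```

{"api": "play_rows", "payload": {"rows": "-0.4 0 0 0.058 0 0;-0.4 0 0 0.058 0 0;-0.4 0 0 0.058 0 0;-0.4 0 0 0.058 0 0;-0.4 0 0 0.058 0 0", "claw": 0.2}}

```text
time: 0.52
tcp_pos: [0.178, -0.568, 0.2562]
orientation: [-0.703, 0.055, 0.706, 0.065]
force: [-0.2, 1.2, -0.0]
width: 0.051
```

Run:
```python
from h import *
s=st();print(s['joints'].round(3))
delta([.4953,.2424,.17],np.radians(-8.5),-1)
delta([.45,-.2,.25],np.radians(-8.5),-1)
```

```text
[-1.383  0.324  1.449  0.     1.383  0.358]
t 0.52 tcp [ 0.178  -0.568   0.2562] F [-0.2  1.2 -0. ] w 0.051 
 shift units [  3.858 -34.051  -7.029] mm [  96.4 -851.3 -175.7] turn units [-0.0141  0.003   0.0084] deg [-1.27  0.27  0.75]
t 0.52 tcp [ 0.178  -0.568   0.2562] F [-0.2  1.2 -0. ] w 0.051 
 shift units [  0.42  -16.347  -8.228] mm [  10.5 -408.7 -205.7] turn units [-0.0141  0.003   0.0084] deg [-1.27  0.27  0.75]
```

{"api": "play_rows", "payload": {"rows": "0 -1 -0.6 0 0 0;0 -1 -0.6 0 0 0;0 -1 -0.6 0 0 0;0 -1 -0.6 0 0 0;0 -1 -0.6 0 0 0;0 -1 -0.6 0 0 0;0 -1 -0.6 0 0 0;0 -1 -0.6 0 0 0;0 -1 -0.6 0 0 0;0 -1 -0.6 0 0 0"}}

```text
time: 1.35
tcp_pos: [0.3722, -0.3439, 0.2565]
orientation: [-0.702, 0.062, 0.706, 0.07]
force: [1.1, -0.0, 0.1]
width: 0.0513
```

{"api": "play_rows", "payload": {"rows": "0 -1 -0.4 0 0 0;0 -1 -0.4 0 0 0;0 -1 -0.4 0 0 0;0 -1 -0.4 0 0 0;0 -1 -0.4 0 0 0;0 -1 0 0 0 0;0 -1 0 0 0 0;0 -1 0 0 0 0;0 -1 0 0 0 0;0 -1 0 0 0 0"}}

```text
time: 2.18
tcp_pos: [0.4717, -0.0933, 0.256]
orientation: [-0.7, 0.06, 0.708, 0.071]
force: [0.1, -0.4, -0.0]
width: 0.0509
```

Run:
```python
from h import *
s=st();print(s['joints'].round(3))
delta([.4953,.2424,.17],np.radians(-8.5),-1)
```

```text
[-0.349  0.151  1.685  0.012  1.321  1.404]
t 2.18 tcp [ 0.4717 -0.0933  0.256 ] F [ 0.1 -0.4 -0. ] w 0.0509 
 shift units [  3.642 -13.323   1.505] mm [  91.1 -333.1   37.6] turn units [-0.0236  0.0078  0.009 ] deg [-2.12  0.7   0.81]
```

{"api": "play_rows", "payload": {"rows": "0 -1 0.11 -0.004 0.001 0.001;0 -1 0.11 -0.004 0.001 0.001;0 -1 0.11 -0.004 0.001 0.001;0 -1 0.11 -0.004 0.001 0.001;0 -1 0.11 -0.004 0.001 0.001;0 -1 0.11 -0.004 0.001 0.001;0 -1 0.11 0 0.001 0.001;0 -1 0.11 0 0.001 0.001;0 -1 0.11 0 0 0;0 -1 0.11 0 0 0"}}

```text
time: 3.02
tcp_pos: [0.4807, 0.1709, 0.2549]
orientation: [-0.703, 0.051, 0.707, 0.052]
force: [1.3, -0.4, -0.1]
width: 0.0514
```

Run:
```python
from h import *
delta([.4953,.2424,.12],np.radians(-8.5),-1)
```

```text
t 3.02 tcp [0.4807 0.1709 0.2549] F [ 1.3 -0.4 -0.1] w 0.0514 
 shift units [ 5.397 -2.914 -0.191] mm [134.9 -72.8  -4.8] turn units [0.0015 0.0032 0.0002] deg [0.14 0.29 0.02]
```

{"api": "play_rows", "payload": {"rows": "0.5 -0.75 -0.05 0 0.002 0;0.7 -0.75 -0.05 0 0.001 0;1 -0.75 -0.05 0 0 0;1 -0.6 -0.04 0 0 0;1 0 0 0 0 0;0.9 0 0 0 0 0;0 0 0 0 0 0;0 0 0 0 0 0"}}

```text
time: 3.68
tcp_pos: [0.4957, 0.2515, 0.1224]
orientation: [0.706, -0.048, -0.705, -0.05]
force: [0.6, -0.2, 0.3]
width: 0.0508
```

Run:
```python
from h import *
from station import grab_frame
delta([.4953,.2424,.054],np.radians(-8.5),-1)
p,_=grab_frame("side");q,_=grab_frame("top")
a=cv2.resize(p[220:360,240:380],None,fx=2.8,fy=2.8);b=cv2.resize(q[200:340,150:290],None,fx=2.8,fy=2.8)
cv2.imwrite("pics/a1.png",cv2.hconcat([a,b]))
```

```text
t 3.68 tcp [0.4957 0.2515 0.1224] F [ 0.6 -0.2  0.3] w 0.0508 
 shift units [ 2.736  0.371 -0.031] mm [68.4  9.3 -0.8] turn units [ 0.0062 -0.0009  0.0017] deg [ 0.56 -0.08  0.16]
```

View pics/a1.png

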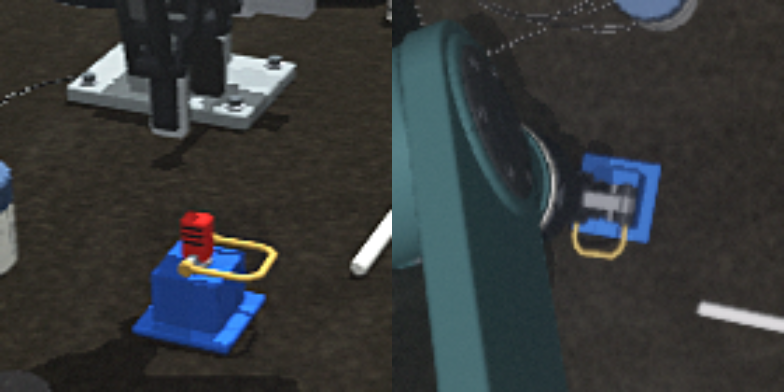

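The gripper is above the pin and aligned with it, about 9 mm too far in +y. I'll correct that and descend.

{"api": "play_rows", "payload": {"rows": "0 0.37 -0.03 0.006 0 0.001;0.6 0 0 0 0 0;0.8 0 0 0 0 0;0.6 0 0 0 0 0;0 0 0 0 0 0"}}

```text
time: 4.2
tcp_pos: [0.5031, 0.2405, 0.0813]
orientation: [0.712, -0.051, -0.698, -0.056]
force: [0.5, -0.2, 0.1]
width: 0.0512
```

Run:
```python
from h import *
delta([.4953,.2424,.0545],np.radians(-8.5),-1)
```

```text
t 4.2 tcp [0.5031 0.2405 0.0813] F [ 0.5 -0.2  0.1] w 0.0512 
 shift units [ 1.065 -0.018  0.339] mm [26.6 -0.5  8.5] turn units [-0.0024 -0.0116  0.0052] deg [-0.22 -1.04  0.46]
```

{"api": "play_rows", "payload": {"rows": "0 0 0.3 0 -0.011 0.005;0 0 0 0 0 0;0 0 0 0 0 0"}}

```text
time: 4.45
tcp_pos: [0.4972, 0.2408, 0.085]
orientation: [0.706, -0.054, -0.704, -0.055]
force: [-0.3, -0.1, -0.9]
width: 0.0513
```

Run:
```python
from h import *
delta([.4953,.2424,.0545],np.radians(-8.5),-1)
```

```text
t 4.45 tcp [0.4972 0.2408 0.085 ] F [-0.3 -0.1 -0.9] w 0.0513 
 shift units [ 1.22  -0.051  0.089] mm [30.5 -1.3  2.2] turn units [-0.0038 -0.0021  0.0008] deg [-0.34 -0.19  0.07]
```

{"api": "play_rows", "payload": {"rows": "0.3 -0.05 0.08 -0.003 -0.002 0;0.3 0 0 0 0 0;0.3 0 0 0 0 0;0.2 0 0 0 0 0;0 0 0 0 0 0"}}

```text
time: 4.87
tcp_pos: [0.4975, 0.2434, 0.058]
orientation: [0.707, -0.051, -0.703, -0.054]
force: [0.1, 0.6, -0.2]
width: 0.0514
```

Run:
```python
from h import *
delta([.4953,.2424,.0545],np.radians(-8.5),-1)
```

```text
t 4.87 tcp [0.4975 0.2434 0.058 ] F [ 0.1  0.6 -0.2] w 0.0514 
 shift units [0.139 0.052 0.084] mm [3.5 1.3 2.1] turn units [-0.0003 -0.0033  0.0025] deg [-0.03 -0.3   0.23]
```

{"api": "play_rows", "payload": {"rows": "0.13 0.05 0.08 0 -0.003 0.002;0 0 0 0 0 0"}}

```text
time: 5.03
tcp_pos: [0.4945, 0.2422, 0.0535]
orientation: [-0.705, 0.053, 0.706, 0.052]
force: [0.1, 0.1, 0.3]
width: 0.0513
```

Run:
```python
from h import *
delta([.4953,.2424,.0545],np.radians(-8.5),-1)
```

```text
t 5.03 tcp [0.4945 0.2422 0.0535] F [0.1 0.1 0.3] w 0.0513 
 shift units [-0.041 -0.013 -0.03 ] mm [-1.  -0.3 -0.7] turn units [-0.0002  0.001  -0.0003] deg [-0.01  0.09 -0.02]
```

{"api": "play_rows", "payload": {"rows": "-0.06 -0.01 -0.03 0 0 0;0 0 0 0 0 0;0 0 0 0 0 0;0 0 0 0 0 0;0 0 0 0 0 0;0 0 0 0 0 0", "claw": -1, "squeeze": 60}}

```text
time: 5.53
tcp_pos: [0.4958, 0.2425, 0.0554]
orientation: [-0.705, 0.053, 0.706, 0.052]
force: [1.5, -0.1, -0.2]
width: -0.0004
```

Run:
```python
from h import *
from station import grab_frame
delta([.4953,.2424,.0545],np.radians(-8.5),-1)
p,_=grab_frame("side");q,_=grab_frame("top")
a=cv2.resize(p[250:350,270:370],None,fx=4,fy=4);b=cv2.resize(q[220:320,180:280],None,fx=4,fy=4)
cv2.imwrite("pics/a2.png",cv2.hconcat([a,b]))
```

```text
t 5.53 tcp [0.4958 0.2425 0.0554] F [ 1.5 -0.1 -0.2] w -0.0004 
 shift units [0.037 0.006 0.017] mm [0.9 0.1 0.4] turn units [-0.0002  0.0007 -0.0001] deg [-0.02  0.07 -0.01]
```

View pics/a2.png

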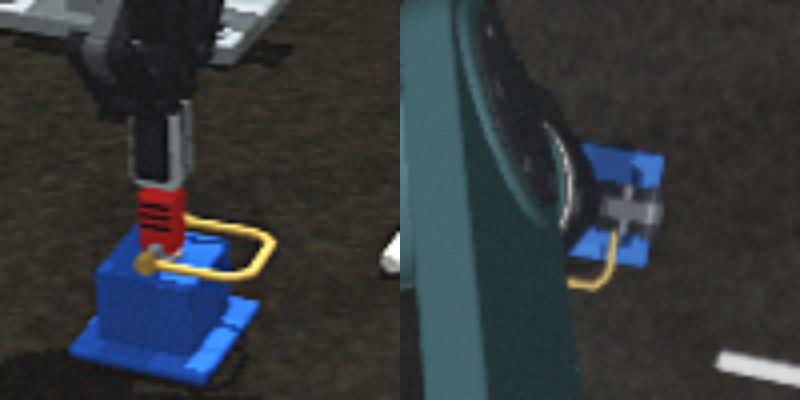

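Run:
```python
from h import *
s=st();R=Ro.from_quat(s["orientation"]).as_matrix();print(s["tcp_pos"],R.round(3),s["joints"].round(3),s["width"])
X=[s["tcp_pos"]-R[:,0]*k for k in(0,.019,.06)]
print(proj("side",X),proj("top",X))
print(proj("side",[[.4953,.2424,.073],[.4953,.2424,.053]]))
```

```text
[0.49573077 0.24244104 0.05535996] [[-0.001 -0.148 -0.989]
 [-0.    -0.989  0.148]
 [-1.     0.     0.001]] [0.329 0.479 1.773 0.    0.891 2.049] -1.2821517371819475e-05
[[310.63919356 305.57452633]
 [310.29136731 295.86818241]
 [309.52223714 274.42102006]] [[225.03958958 269.48389619]
 [223.18503039 269.25966981]
 [218.92237188 268.74419605]]
[[310.57913695 296.58168738]
 [310.92846794 306.78373767]]
```

Run:
```python
from h import *
from station import grab_frame
p,d=grab_frame("side");q,dt=grab_frame("top")
cv2.imwrite("pics/a3.png",cv2.resize(p[200:350,240:400],None,fx=4,fy=4))
cv2.imwrite("pics/a4.png",cv2.resize(q[200:340,180:280],None,fx=4,fy=4))
print(d[280:316:3,300:322:2].round(3))
```

```text
[[1.173 0.947 0.937 0.936 0.931 0.937 0.937 0.942 0.951 1.174 1.178]
 [1.164 0.949 0.94  0.944 0.939 0.935 0.946 0.943 0.951 1.167 1.164]
 [1.155 0.953 0.943 0.947 0.941 0.938 0.    0.944 0.952 1.151 1.153]
 [1.141 0.956 0.948 0.941 0.943 0.939 0.947 0.944 0.953 1.139 1.144]
 [1.129 1.131 0.947 0.951 0.942 0.942 0.949 0.946 0.957 1.127 1.127]
 [1.12  1.117 0.959 0.952 0.956 0.946 0.951 0.949 1.114 1.116 1.118]
 [1.113 1.107 0.96  0.962 0.958 0.957 0.    0.961 1.105 1.106 1.106]
 [1.095 1.1   0.962 0.958 0.957 0.955 0.953 0.958 1.093 1.094 1.097]
 [1.086 1.086 0.963 0.959 0.961 0.959 0.957 0.958 0.984 1.087 1.085]
 [1.079 0.997 0.963 0.963 0.962 0.964 0.962 0.963 1.076 1.07  1.074]
 [0.987 0.985 0.989 0.966 0.964 0.964 0.961 0.968 0.983 0.983 0.985]
 [0.977 0.975 0.978 0.954 0.958 0.967 0.963 0.967 0.977 0.976 0.974]]
```

View pics/a3.png

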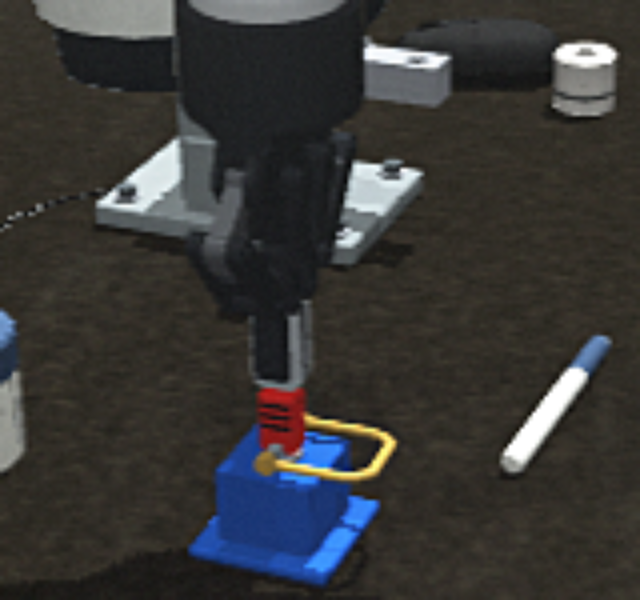

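Run:
```python
from h import *
yv=np.array([.148,.989,0])
for z in(.1224,.128,.135,.141,.147,.155):
    print(z,proj("side",[np.array([.4957,.2515,z])+yv*k for k in(.0255,.040,-.0255,-.04)]).round(1).tolist())
```

```text
0.1224 [[301.8, 279.8], [298.2, 283.8], [314.0, 266.7], [317.3, 263.1]]
0.128 [[301.7, 276.8], [298.0, 280.7], [313.9, 263.7], [317.2, 260.2]]
0.135 [[301.6, 272.9], [297.9, 276.8], [313.8, 260.0], [317.1, 256.5]]
0.141 [[301.4, 269.6], [297.7, 273.4], [313.7, 256.7], [317.0, 253.3]]
0.147 [[301.3, 266.2], [297.6, 270.0], [313.6, 253.5], [316.9, 250.1]]
0.155 [[301.1, 261.7], [297.4, 265.5], [313.5, 249.2], [316.8, 245.8]]
```

View pics/a4.png

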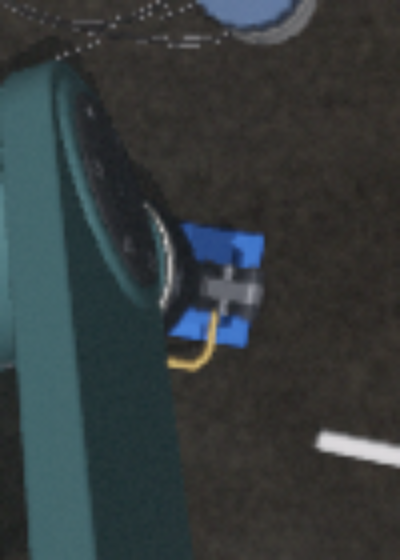

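Run:
```python
from h import *
o,d=ray("side",[(310,294),(310,297),(308,290),(313,290)])
for dep,dd in zip((.945,.95,.942,.945),d): print((o+dd*dep).round(4))
```

```text
[0.4922 0.2565 0.086 ]
[0.4931 0.2542 0.0789]
[0.4952 0.2572 0.0937]
[0.4878 0.2526 0.092 ]
```

The reported TCP is at z=0.055 and the fingers read fully shut. In the side view, though, the fingertips at about (310,297) with their depth come out at z≈0.077, just above the red grip. So the tips are about 20 mm higher than I assumed. I'll open, go lower and look again.

{"api": "play_rows", "payload": {"rows": "0 0 0 0 0 0;0 0 0 0 0 0;0 0 0 0 0 0;0 0 0 0 0 0;0.2 0 0 0 0 0;0.2 0 0 0 0 0;0 0 0 0 0 0", "claw": 0.1}}

```text
time: 6.32
tcp_pos: [0.4958, 0.2425, 0.0446]
orientation: [-0.705, 0.052, 0.705, 0.052]
force: [-0.1, 0.1, -0.0]
width: 0.0471
```

Run:
```python
from h import *
from station import grab_frame
delta([.4953,.2424,.0355],np.radians(-8.5),-1)
p,d=grab_frame("side")
cv2.imwrite("pics/a5.png",cv2.resize(p[220:350,240:400],None,fx=4,fy=4))
```

```text
t 6.32 tcp [0.4958 0.2425 0.0446] F [-0.1  0.1 -0. ] w 0.0471 
 shift units [0.363 0.006 0.018] mm [9.1 0.2 0.4] turn units [-0.0001  0.0005 -0.    ] deg [-0.01  0.05 -0.  ]
```

View pics/a5.png

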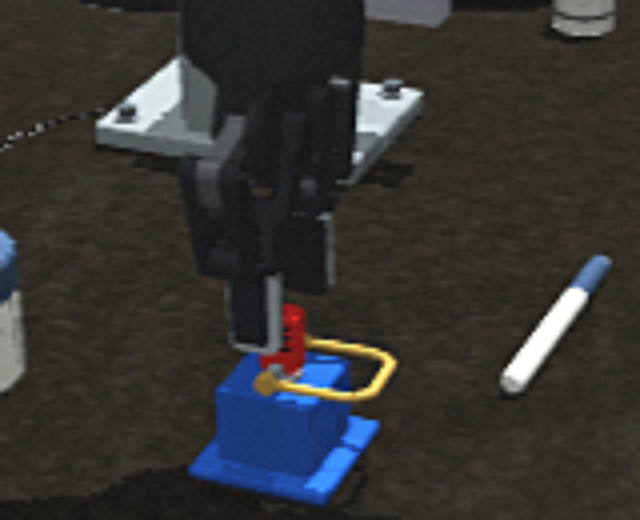

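Run:
```python
from h import *
def ony(px,y):
    o,d=ray("side",[px]);return (o+d[0]*((y-o[1])/d[0][1])).round(4)
print("near outer",ony((302,307),.2425+.038),"near inner",ony((307,308),.2425+.0235))
print("far inner", ony((318,293),.2425-.0235))
```

```text
near outer [0.5    0.2805 0.0739] near inner [0.4956 0.266  0.0642]
far inner [0.4882 0.219  0.068 ]
```

{"api": "play_rows", "payload": {"rows": "0.22 0 0 0 0 0;0 0 0 0 0 0;0 0 0 0 0 0"}}

```text
time: 6.62
tcp_pos: [0.4957, 0.2425, 0.0384]
orientation: [-0.705, 0.053, 0.706, 0.052]
force: [0.3, 0.7, -0.0]
width: 0.0467
```

{"api": "play_rows", "payload": {"rows": "0 0 0 0 0 0;0 0 0 0 0 0;0 0 0 0 0 0;0 0 0 0 0 0;0 0 0 0 0 0", "claw": -1, "squeeze": 60}}

```text
time: 7.03
tcp_pos: [0.4956, 0.2424, 0.0384]
orientation: [-0.705, 0.053, 0.706, 0.052]
force: [-0.2, 0.3, -1.7]
width: 0.0124
```

Run:
```python
from h import *
from station import grab_frame
delta([.4953,.2424,.0355],np.radians(-8.5),-1)
p,d=grab_frame("side")
cv2.imwrite("pics/a6.png",cv2.resize(p[260:340,270:370],None,fx=6,fy=6))
```

```text
t 7.03 tcp [0.4956 0.2424 0.0384] F [-0.2  0.3 -1.7] w 0.0124 
 shift units [0.117 0.    0.012] mm [2.9 0.  0.3] turn units [-0.0001  0.001  -0.0003] deg [-0.01  0.09 -0.03]
```

View pics/a6.png

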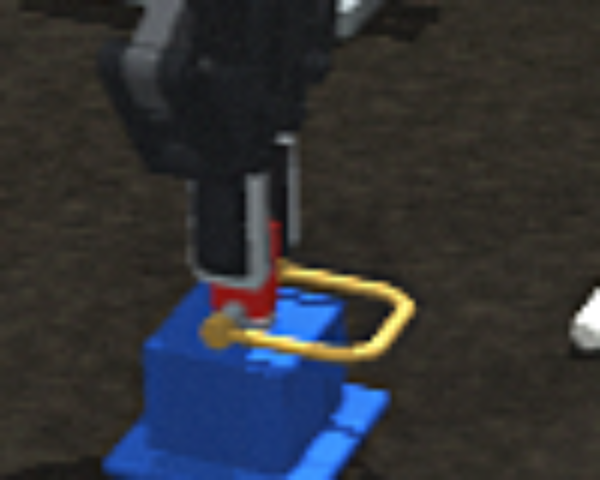

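The pin is gripped: width 12 mm, tips at about z 0.057, above the hinge. I'll lift it and carry it over.

{"api": "play_rows", "payload": {"rows": "-0.3 0 0 0 0 0;-0.5 0 0 0 0 0;-1 0 0 0 0 0;-1 0 0 0 0 0;-1 0 0 0 0 0;-1 0 0 0 0 0;-1 0 0 0 0 0;-0.3 0 0 0 0 0;0 0 0 0 0 0"}}

```text
time: 7.83
tcp_pos: [0.4952, 0.2425, 0.1998]
orientation: [-0.704, 0.053, 0.706, 0.053]
force: [0.6, 0.1, -1.9]
width: 0.0122
```

Run:
```python
from h import *
from station import grab_frame
delta([.5001,-.0687,.19],np.radians(-9),-1)
p,d=grab_frame("side")
cv2.imwrite("pics/a7.png",cv2.resize(p[180:330,250:370],None,fx=4,fy=4))
```

```text
t 7.83 tcp [0.4952 0.2425 0.1998] F [ 0.6  0.1 -1.9] w 0.0122 
 shift units [ 0.387 12.282 -2.042] mm [  9.7 307.  -51.1] turn units [0.0052 0.0014 0.    ] deg [0.47 0.12 0.  ]
```

View pics/a7.png

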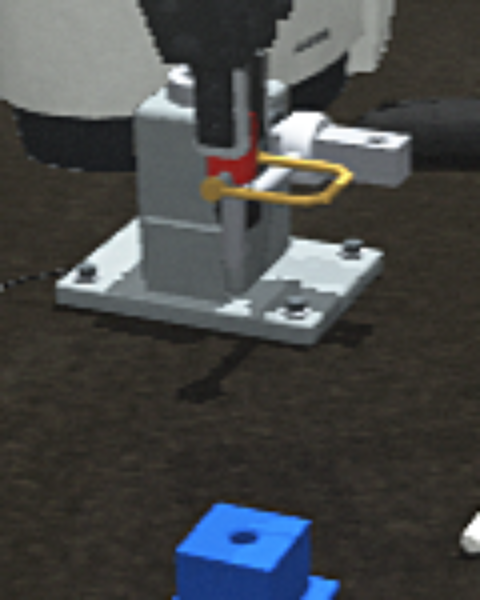

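{"api": "play_rows", "payload": {"rows": "0 0.5 -0.08 0 0 0;0 1 -0.17 0 0 0;0 1 -0.17 0 0 0;0 1 -0.17 0 0 0;0 1 -0.17 0 0 0;0 1 -0.17 0 0 0;0 1 -0.17 0 0 0;0 1 -0.17 0 0 0;0 1 -0.17 0 0 0;0 1 -0.17 0 0 0"}}

```text
time: 8.72
tcp_pos: [0.4866, -0.0094, 0.1821]
orientation: [-0.694, 0.051, 0.716, 0.048]
force: [0.7, 0.2, -1.1]
width: 0.0126
```

Run:
```python
from h import *
delta([.5001,-.0687,.16],np.radians(-9),-1)
```

```text
t 8.72 tcp [ 0.4866 -0.0094  0.1821] F [ 0.7  0.2 -1.1] w 0.0126 
 shift units [ 0.868  2.269 -0.892] mm [ 21.7  56.7 -22.3] turn units [ 0.0107  0.0195 -0.0036] deg [ 0.96  1.75 -0.33]
```

{"api": "play_rows", "payload": {"rows": "-0.3 0.5 -0.3 0.005 0.012 -0.002;-0.2 0.6 -0.3 0.005 0.007 -0.001;0 0.6 -0.2 0 0 0;0 0.4 -0.1 0 0 0;0 0 0 0 0 0;0 0 0 0 0 0"}}

```text
time: 9.22
tcp_pos: [0.4918, -0.0742, 0.184]
orientation: [-0.698, 0.058, 0.712, 0.058]
force: [1.0, 0.1, -1.1]
width: 0.0125
```

Run:
```python
from h import *
delta([.5001,-.0687,.16],np.radians(-9),-1)
```

```text
t 9.22 tcp [ 0.4918 -0.0742  0.184 ] F [ 1.   0.1 -1.1] w 0.0125 
 shift units [ 0.954 -0.275 -0.313] mm [23.9 -6.9 -7.8] turn units [-0.0045  0.0129 -0.0014] deg [-0.4   1.16 -0.13]
```

{"api": "play_rows", "payload": {"rows": "0.1 -0.14 -0.16 -0.004 0.008 -0.001;0.1 -0.13 -0.15 0 0.005 0;0 0 0 0 0 0;0 0 0 0 0 0;0 0 0 0 0 0"}}

```text
time: 9.63
tcp_pos: [0.499, -0.0646, 0.1761]
orientation: [-0.704, 0.054, 0.706, 0.055]
force: [-0.1, 0.4, -0.6]
width: 0.0125
```

Run:
```python
from h import *
delta([.5001,-.0687,.15],np.radians(-9),-1)
```

```text
t 9.63 tcp [ 0.499  -0.0646  0.1761] F [-0.1  0.4 -0.6] w 0.0125 
 shift units [ 1.043  0.157 -0.073] mm [26.1  3.9 -1.8] turn units [0.0018 0.0017 0.0009] deg [0.16 0.15 0.08]
```

{"api": "play_rows", "payload": {"rows": "0.25 0.15 -0.07 0.002 0.002 0.001;0.25 0 0 0 0 0;0.25 0 0 0 0 0;0 0 0 0 0 0;0 0 0 0 0 0"}}

```text
time: 10.05
tcp_pos: [0.5003, -0.068, 0.1555]
orientation: [0.705, -0.055, -0.705, -0.055]
force: [-0.6, 0.8, -2.0]
width: 0.0125
```

Run:
```python
from h import *
from station import grab_frame
delta([.5001,-.0687,.145],np.radians(-9),-1)
p,d=grab_frame("side");q,dq=grab_frame("top")
cv2.imwrite("pics/b1.png",cv2.resize(p[170:250,290:390],None,fx=7,fy=7,interpolation=cv2.INTER_CUBIC))
cv2.imwrite("pics/b2.png",cv2.resize(q[220:300,320:420],None,fx=6,fy=6,interpolation=cv2.INTER_CUBIC))
```

```text
t 10.05 tcp [ 0.5003 -0.068   0.1555] F [-0.6  0.8 -2. ] w 0.0125 
 shift units [0.419 0.03  0.005] mm [10.5  0.8  0.1] turn units [ 0.0008 -0.0008 -0.0003] deg [ 0.07 -0.07 -0.02]
```

View pics/b1.png

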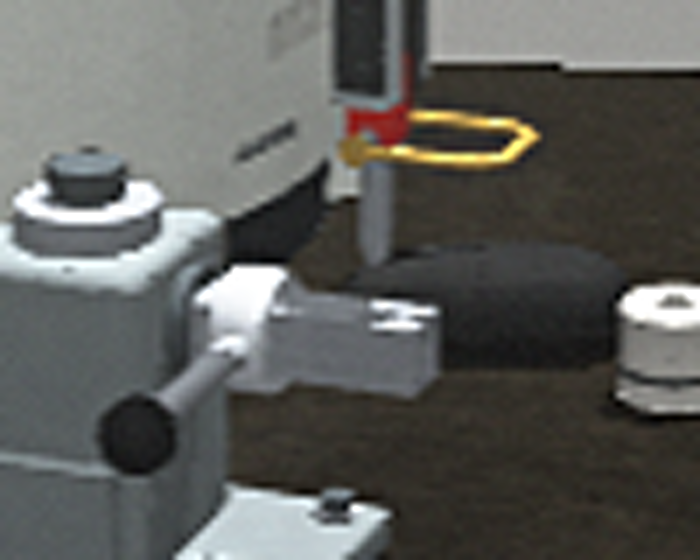

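View pics/b2.png

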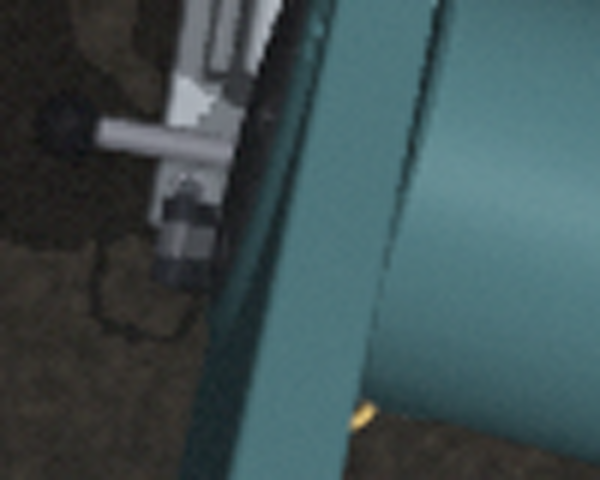

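Run:
```python
from h import *
print(proj("side",[[.4998,-.0687,.1231],[.4998,-.0687,.105],[.4998,-.0787,.1231],[.4898,-.0687,.1231],[.4998,-.0687,.1531],[.4998,-.0687,.1331]]))
p=cv2.cvtColor(cv2.imread("pics/b1.png"),cv2.COLOR_BGR2GRAY)
s=cv2.resize(p,(100,80),interpolation=cv2.INTER_AREA)
print(s[22:40,46:62])
```

```text
[[344.07803062 206.63109795]
 [344.1335832  214.43657966]
 [344.99196951 205.06433279]
 [348.619896   206.90788658]
 [343.98573352 193.48900529]
 [344.04729483 202.27911947]]
[[111 137 136 108 101 105 108 105 104 108 118 131 148 166 190 208]
 [ 54 122 156 121 101  99  94 100  94  77  59  57  67  74  81  94]
 [ 36 123 161 157 156 116  90 106 108  90  62  49  51  52  52  50]
 [ 62 136 161 160 160 114  90 105 106  92  64  50  49  51  54  54]
 [ 92 151 163 162 159 116  92 103 105  90  64  49  50  51  55  57]
 [ 96 154 163 156 154 119  98 106 104  90  65  55  54  55  54  56]
 [ 71 109  84  45  44  75  98 106 107  92  66  54  58  58  57  54]
 [ 35  44  45  44  46  77  99 105 105  89  59  49  52  54  53  53]
 [ 50  56  53  52  51  78 101 106 105  88  61  51  50  51  53  54]
 [ 50  59  55  54  51  78  98 104 105  91  63  51  53  54  53  52]
 [ 60  56  53  52  52  81 100 103 104  88  59  51  55  56  58  57]
 [ 54  53  51  53  51  81 103 105 103  83  56  51  52  53  53  52]
 [ 52  56  54  51  50  79 101 105 106  85  56  51  51  51  53  56]
 [ 52  55  54  52  52  71  95 104 108  76  44  37  40  49  64  72]
 [ 53  52  51  52  48  59  87 105 103  66  31  24  30  42  52  56]
 [ 54  54  53  54  50  52  75  91  76  52  51  62  69  69  67  67]
 [ 57  56  54  53  52  56  62  65  64  68  68  66  67  66  64  61]
 [ 54  56  53  44  41  57  63  64  63  65  65  62  61  60  60  60]]
```

The side view shows the shank at column 343.2 against the hole at 343.7–344.1, so the pin is 1–1.5 mm too far in +x. I'll correct that and descend slowly.

{"api": "play_rows", "payload": {"rows": "0.1 0.03 0.045 0 -0.001 0;0.2 0 0 0 0 0;0.1 0 0 0 0 0;0 0 0 0 0 0;0 0 0 0 0 0"}}

```text
time: 10.57
tcp_pos: [0.4995, -0.0689, 0.1452]
orientation: [0.705, -0.055, -0.705, -0.055]
force: [0.1, -0.2, -2.4]
width: 0.0123
```

Run:
```python
from h import *
delta([.4991,-.0685,.1374],np.radians(-9),-1)
```

```text
t 10.57 tcp [ 0.4995 -0.0689  0.1452] F [ 0.1 -0.2 -2.4] w 0.0123 
 shift units [ 0.312 -0.015  0.017] mm [ 7.8 -0.4  0.4] turn units [ 0.0005 -0.0005 -0.0004] deg [ 0.05 -0.05 -0.03]
```

{"api": "play_rows", "payload": {"rows": "0.1 -0.015 0.017 0 0 0;0.1 0 0 0 0 0;0.1 0 0 0 0 0;0.06 0 0 0 0 0;0.06 0 0 0 0 0"}}

```text
time: 10.98
tcp_pos: [0.4995, -0.0685, 0.1341]
orientation: [0.706, -0.055, -0.704, -0.055]
force: [-0.4, 0.3, -1.3]
width: 0.0126
```

Run:
```python
from h import *
from station import grab_frame
delta([.4991,-.0685,.1374],np.radians(-9),-1)
p,d=grab_frame("side")
cv2.imwrite("pics/b3.png",cv2.resize(p[170:250,290:390],None,fx=7,fy=7,interpolation=cv2.INTER_CUBIC))
```

```text
t 10.98 tcp [ 0.4995 -0.0685  0.1341] F [-0.4  0.3 -1.3] w 0.0126 
 shift units [-0.132  0.001  0.016] mm [-3.3  0.   0.4] turn units [ 0.0006 -0.0011 -0.0004] deg [ 0.05 -0.1  -0.04]
```

View pics/b3.png

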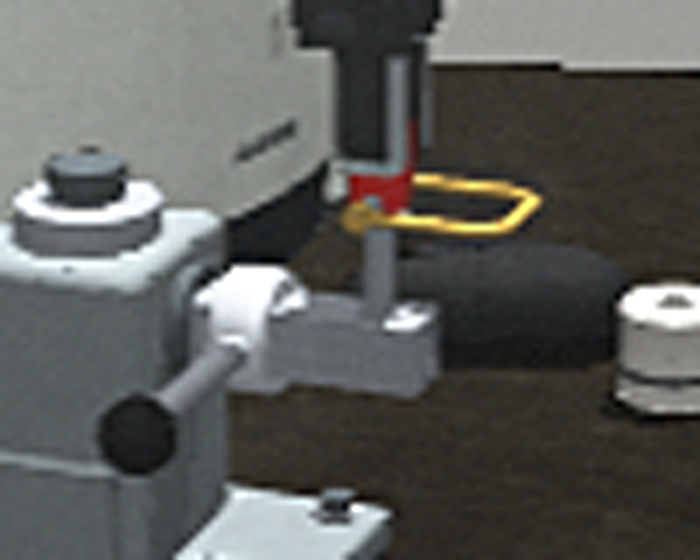

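The tip is about 3 mm below the shaft's top face with no force, so it is in the hole. Continuing down.

{"api": "play_rows", "payload": {"rows": "0.08 0 0 0 0 0;0.08 0 0 0 0 0;0.08 0 0 0 0 0"}}

```text
time: 11.28
tcp_pos: [0.5, -0.0688, 0.1277]
orientation: [0.706, -0.056, -0.704, -0.055]
force: [0.2, -0.7, -1.4]
width: 0.0121
```

Run:
```python
from h import *
delta([.4993,-.0685,.1034],np.radians(-9),-1)
```

```text
t 11.28 tcp [ 0.5    -0.0688  0.1277] F [ 0.2 -0.7 -1.4] w 0.0121 
 shift units [ 0.974 -0.01   0.032] mm [24.3 -0.3  0.8] turn units [ 0.0006 -0.0018 -0.0007] deg [ 0.06 -0.16 -0.06]
```

{"api": "play_rows", "payload": {"rows": "0.1 0 0.015 0 -0.001 -0.0005;0.1 0 0 0 0 0;0.1 0 0 0 0 0;0.1 0 0 0 0 0"}}

```text
time: 11.62
tcp_pos: [0.4998, -0.0689, 0.1168]
orientation: [0.705, -0.055, -0.704, -0.055]
force: [0.1, -0.8, 0.3]
width: 0.0123
```

Run:
```python
from h import *
delta([.4998,-.0685,.1034],np.radians(-9),-1)
```

```text
t 11.62 tcp [ 0.4998 -0.0689  0.1168] F [ 0.1 -0.8  0.3] w 0.0123 
 shift units [ 0.537 -0.016  0.005] mm [13.4 -0.4  0.1] turn units [ 0.0006 -0.0009 -0.0002] deg [ 0.06 -0.08 -0.02]
```

{"api": "play_rows", "payload": {"rows": "0.1 0 0 0 0 0;0.1 0 0 0 0 0;0.1 0 0 0 0 0;0.07 0 0 0 0 0"}}

```text
time: 11.95
tcp_pos: [0.4999, -0.0689, 0.1063]
orientation: [0.705, -0.055, -0.704, -0.055]
force: [-0.8, 0.4, -0.2]
width: 0.0123
```

Run:
```python
from h import *
delta([.4998,-.0685,.1034],np.radians(-9),-1)
```

```text
t 11.95 tcp [ 0.4999 -0.0689  0.1063] F [-0.8  0.4 -0.2] w 0.0123 
 shift units [ 0.116 -0.015  0.005] mm [ 2.9 -0.4  0.1] turn units [ 0.0006 -0.0009 -0.0002] deg [ 0.05 -0.08 -0.01]
```

{"api": "play_rows", "payload": {"rows": "0.06 0 0 0 0 0;0.06 0 0 0 0 0"}}

```text
time: 12.12
tcp_pos: [0.5001, -0.0688, 0.1031]
orientation: [0.705, -0.055, -0.704, -0.055]
force: [-2.8, 1.1, 20.3]
width: 0.012
```

{"api": "play_rows", "payload": {"rows": "0.04 0 0 0 0 0;0.04 0 0 0 0 0"}}

```text
time: 12.28
tcp_pos: [0.5001, -0.0688, 0.1031]
orientation: [0.706, -0.055, -0.704, -0.055]
force: [-3.3, -0.3, 11.9]
width: 0.0122
```

{"api": "play_rows", "payload": {"rows": "0 0 0 0 0 0;0 0 0 0 0 0"}}

```text
time: 12.45
tcp_pos: [0.5001, -0.0688, 0.1038]
orientation: [0.706, -0.055, -0.704, -0.055]
force: [1.0, -0.2, -1.0]
width: 0.0124
```

Run:
```python
from h import *
from station import grab_frame
delta([.4998,-.0685,.1034],np.radians(-9),-1)
p,d=grab_frame("side")
cv2.imwrite("pics/b4.png",cv2.resize(p[170:250,290:390],None,fx=7,fy=7,interpolation=cv2.INTER_CUBIC))
```

```text
t 12.45 tcp [ 0.5001 -0.0688  0.1038] F [ 1.  -0.2 -1. ] w 0.0124 
 shift units [ 0.017 -0.009  0.012] mm [ 0.4 -0.2  0.3] turn units [ 0.0007 -0.0014 -0.0002] deg [ 0.06 -0.12 -0.02]
```

View pics/b4.png

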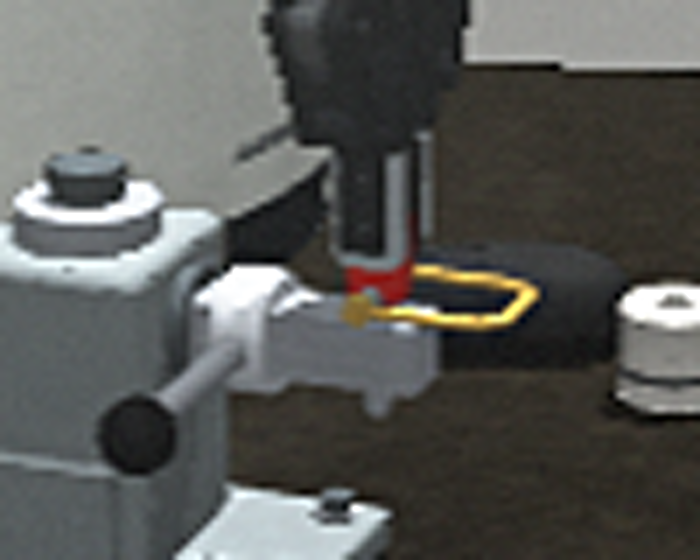

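The shoulder is on the shaft, with contact at the expected height. The shank tip shows below the shaft at about (343,228), and the loop is open off the free end. Releasing.

{"api": "play_rows", "payload": {"rows": "0.03 0 0 0 0 0;0.02 0 0 0 0 0"}}

```text
time: 12.67
tcp_pos: [0.5003, -0.0688, 0.1032]
orientation: [0.706, -0.055, -0.704, -0.055]
force: [-3.2, 0.5, 11.7]
width: 0.0119
```

{"api": "play_rows", "payload": {"rows": "0 0 0 0 0 0;0 0 0 0 0 0;0 0 0 0 0 0;0 0 0 0 0 0", "claw": 0}}

```text
time: 13.0
tcp_pos: [0.5005, -0.0688, 0.1029]
orientation: [0.706, -0.055, -0.704, -0.055]
force: [0.0, 0.2, 0.5]
width: 0.0429
```

{"api": "play_rows", "payload": {"rows": "-0.3 0 0 0 0 0;-0.6 0 0 0 0 0;-0.8 0 0 0 0 0;-0.8 0 0 0 0 0;-0.2 0 0 0 0 0;0 0 0 0 0 0"}}

```text
time: 13.5
tcp_pos: [0.499, -0.0684, 0.1731]
orientation: [-0.705, 0.055, 0.705, 0.055]
force: [-0.8, -0.4, -0.2]
width: 0.0426
```

Run:
```python
from h import *
from station import grab_frame
delta([.4998,-.0685,.1034],np.radians(-9),-1)
p,d=grab_frame("side")
cv2.imwrite("pics/b5.png",cv2.resize(p[170:250,290:390],None,fx=7,fy=7,interpolation=cv2.INTER_CUBIC))
```

```text
t 13.5 tcp [ 0.499  -0.0684  0.1731] F [-0.8 -0.4 -0.2] w 0.0426 
 shift units [ 2.788 -0.    -0.034] mm [69.7 -0.  -0.9] turn units [0.0007 0.0007 0.0002] deg [0.06 0.07 0.02]
```

View pics/b5.png

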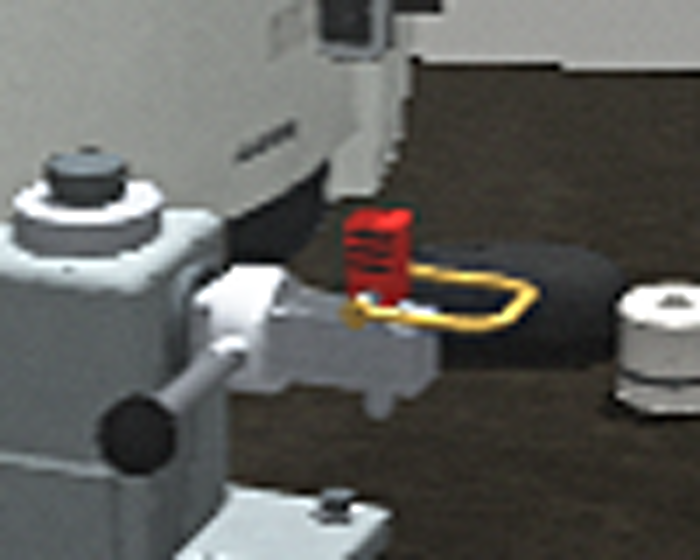

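The pin stands seated and released with the loop open. Next I shut the fingers, move out beyond the bar and tilt the tool about 20° so the body stays clear of the grip.

{"api": "play_rows", "payload": {"rows": "-0.2 0 0.5 0 0 0;0 0 0.6 0 0 0;0 0 0.6 0 0 0;0 0 0.2 0 0.055 0;0 0 0 0 0.055 0;0 0 0 0 0.055 0;0 0 0 0 0.055 0;0 0 0 0 0 0;0 0 0 0 0 0", "claw": -1}}

```text
time: 14.3
tcp_pos: [0.4369, -0.057, 0.1692]
orientation: [0.814, -0.063, -0.576, -0.046]
force: [0.2, 0.6, 0.8]
width: 0.0001
```

```bash
cat >> h.py <<'E'
def rel(hole=(.4996,-.0687),yaw=np.radians(-9)):
    s=st();R=Ro.from_quat(s["orientation"]).as_matrix();P=Ro.from_euler('z',yaw).as_matrix()
    h=np.array([*hole,0]);tip=s["tcp_pos"]-.018*R[:,0]
    print("t",round(s["time"],2),"tip in press frame mm",(P.T@(tip-h)*1000).round(1),"tcp",(P.T@(s["tcp_pos"]-h)*1000).round(1),"axis",(P.T@R[:,0]).round(3),"y",(P.T@R[:,1]).round(3),"F",s["force"].round(1),"w",round(s["width"],4))
    return P,R,s
E
python3 - <<'E'
from h import *
from station import grab_frame
rel()
p,d=grab_frame("side");q,_=grab_frame("top")
a=cv2.resize(p[130:250,290:410],None,fx=4,fy=4,interpolation=cv2.INTER_CUBIC)
cv2.imwrite("pics/c1.png",a)
E
```

```text
t 14.3 tip in press frame mm [-69.8   1.7 186.2] tcp [-63.8   1.7 169.2] axis [ 0.333  0.002 -0.943] y [ 0.001 -1.    -0.002] F [0.2 0.6 0.8] w 0.0001
```

View pics/c1.png

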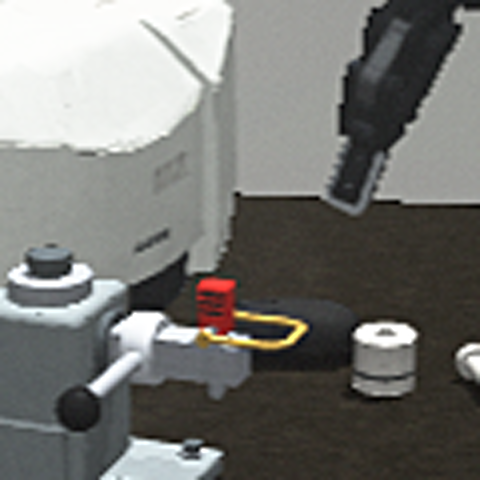

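Run:
```python
from h import *
P,R,s=rel()
X=[s["tcp_pos"]-k*R[:,0] for k in(0,.005,.01,.018,.022)]
print(proj("side",X).round(1).tolist()); print(proj("side",[x-R[:,1]*.0145 for x in X]).round(1).tolist())
```

```text
t 14.4 tip in press frame mm [-68.5   1.7 186.4] tcp [-62.5   1.7 169.4] axis [ 0.332  0.002 -0.943] y [ 0.001 -1.    -0.002] F [-0.5  0.5  0.2] w -0.0001
[[371.8, 189.4], [372.6, 187.4], [373.4, 185.3], [374.7, 181.9], [375.4, 180.2]]
[[369.7, 191.6], [370.5, 189.5], [371.3, 187.4], [372.6, 184.0], [373.2, 182.3]]
```

{"api": "play_rows", "payload": {"rows": "0.37 0 -0.08 0 0 0;0.37 0 -0.08 0 0 0;0.37 0 -0.07 0 0 0;0.37 0 -0.07 0 0 0;0.3 0 -0.07 0 0 0;0 0 0 0 0 0;0 0 0 0 0 0"}}

```text
time: 14.98
tcp_pos: [0.4741, -0.0641, 0.1276]
orientation: [0.814, -0.063, -0.576, -0.045]
force: [-1.2, -0.2, 0.4]
width: -0.0002
```

Run:
```python
from h import *
from station import grab_frame
rel()
p,d=grab_frame("side")
a=cv2.resize(p[160:250,300:400],None,fx=6,fy=6,interpolation=cv2.INTER_CUBIC)
cv2.imwrite("pics/c2.png",a)
```

```text
t 14.98 tip in press frame mm [-31.9   0.5 144.6] tcp [-25.9   0.5 127.6] axis [ 0.333  0.001 -0.943] y [ 0.003 -1.    -0.001] F [-1.2 -0.2  0.4] w -0.0002
```

View pics/c2.png

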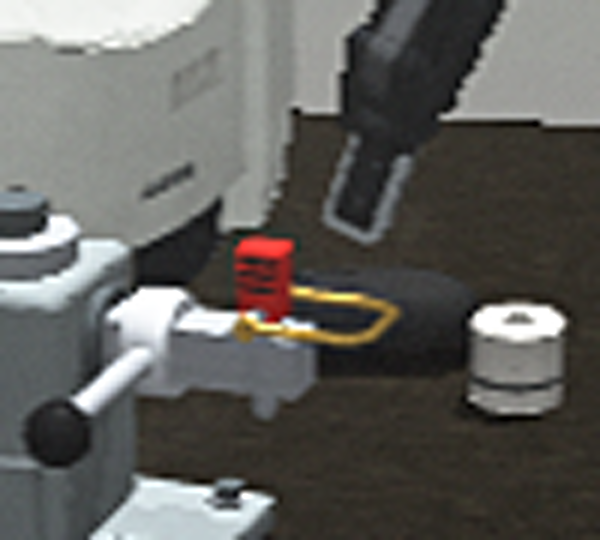

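{"api": "play_rows", "payload": {"rows": "-0.08 0 0.22 0 0 0;-0.08 0 0.2 0 0 0;0 0 0 0 0 0;0 0 0 0 0 0"}}

```text
time: 15.37
tcp_pos: [0.4618, -0.0621, 0.1285]
orientation: [0.814, -0.063, -0.575, -0.045]
force: [-1.0, -0.1, 1.1]
width: -0.0
```

Run:
```python
from h import *
rel()
```

```text
t 15.37 tip in press frame mm [-44.4   0.6 145.5] tcp [-38.4   0.6 128.5] axis [ 0.334  0.001 -0.943] y [ 0.003 -1.    -0.001] F [-1.  -0.1  1.1] w -0.0
```

{"api": "play_rows", "payload": {"rows": "0.2 0 0.07 0 0 0;0.3 0 0.1 0 0 0;0.2 0 0.07 0 0 0;0.1 0 0.03 0 0 0;0 0 0 0 0 0;0 0 0 0 0 0"}}

```text
time: 15.87
tcp_pos: [0.4621, -0.0624, 0.1073]
orientation: [0.815, -0.063, -0.574, -0.044]
force: [-0.2, 0.1, 0.6]
width: 0.0002
```

Run:
```python
from h import *
from station import grab_frame
rel()
p,d=grab_frame("side")
a=cv2.resize(p[160:250,300:400],None,fx=6,fy=6,interpolation=cv2.INTER_CUBIC)
cv2.imwrite("pics/c3.png",a)
```

```text
t 15.87 tip in press frame mm [-44.    0.3 124.2] tcp [-38.    0.4 107.3] axis [ 0.337  0.001 -0.942] y [ 0.002 -1.     0.   ] F [-0.2  0.1  0.6] w 0.0002
```

View pics/c3.png

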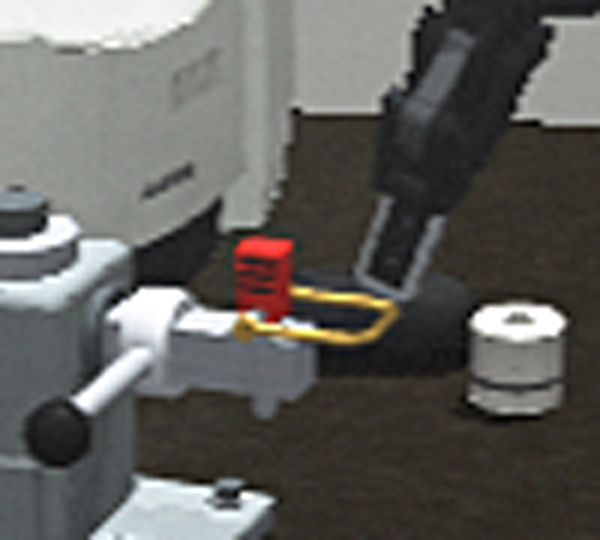

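{"api": "play_rows", "payload": {"rows": "0.14 0 0.03 0 0 0;0.14 0 0.03 0 0 0;0.14 0 0.02 0 0 0;0.14 0 0.02 0 0 0"}}

```text
time: 16.25
tcp_pos: [0.4657, -0.0631, 0.0935]
orientation: [0.816, -0.063, -0.573, -0.044]
force: [-5.3, 0.7, 4.6]
width: 0.0001
```

Run:
```python
from h import *
rel()
```

```text
t 16.25 tip in press frame mm [-40.4   0.2 110.4] tcp [-34.3   0.2  93.5] axis [ 0.339  0.    -0.941] y [ 0.002 -1.     0.001] F [-5.3  0.7  4.6] w 0.0001
```

{"api": "play_rows", "payload": {"rows": "0.12 0 0.05 0 0 0;0.12 0 0.05 0 0 0;0.12 0 0.05 0 0 0;0.12 0 0.05 0 0 0"}}

```text
time: 16.58
tcp_pos: [0.4674, -0.0639, 0.0802]
orientation: [0.817, -0.064, -0.571, -0.044]
force: [1.1, 0.7, 3.2]
width: -0.0002
```

Run:
```python
from h import *
from station import grab_frame
rel()
p,d=grab_frame("side")
a=cv2.resize(p[160:250,300:400],None,fx=6,fy=6,interpolation=cv2.INTER_CUBIC)
cv2.imwrite("pics/c4.png",a)
```

```text
t 16.58 tip in press frame mm [-38.8  -0.3  97.1] tcp [-32.6  -0.3  80.2] axis [ 0.343 -0.001 -0.939] y [ 0.002 -1.     0.002] F [1.1 0.7 3.2] w -0.0002
```

View pics/c4.png

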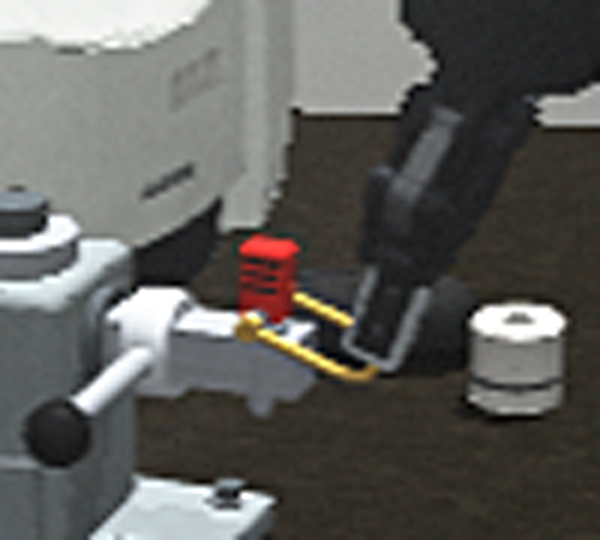

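The loop is at about 25° and the pin is still seated. Continuing down.

{"api": "play_rows", "payload": {"rows": "0.12 0 0.06 0 0 0;0.12 0 0.06 0 0 0;0.12 0 0.06 0 0 0;0.12 0 0.06 0 0 0"}}

```text
time: 16.97
tcp_pos: [0.4669, -0.0642, 0.0658]
orientation: [0.818, -0.064, -0.571, -0.044]
force: [-0.3, -0.7, 0.7]
width: 0.0001
```

Run:
```python
from h import *
from station import grab_frame
rel()
p,d=grab_frame("side")
a=cv2.resize(p[160:250,300:400],None,fx=6,fy=6,interpolation=cv2.INTER_CUBIC)
cv2.imwrite("pics/c5.png",a)
```

```text
t 16.97 tip in press frame mm [-39.3  -0.6  82.7] tcp [-33.   -0.6  65.8] axis [ 0.345 -0.001 -0.939] y [ 0.002 -1.     0.002] F [-0.3 -0.7  0.7] w 0.0001
```

View pics/c5.png

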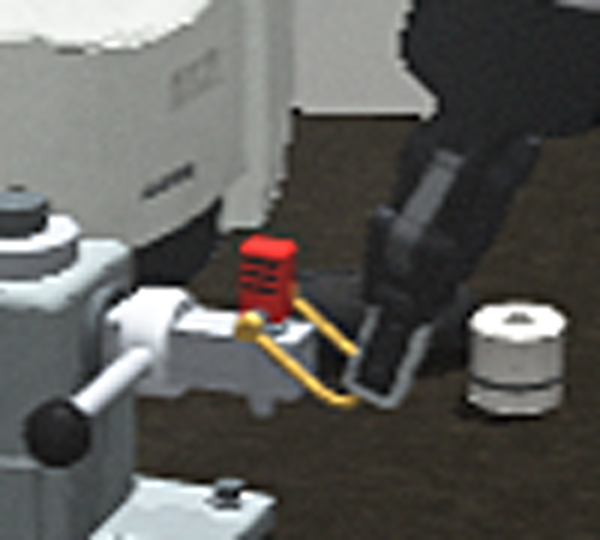

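{"api": "play_rows", "payload": {"rows": "0.14 0 0 0 0 0;0.14 0 0 0 0 0;0.14 0 0 0 0 0"}}

```text
time: 17.27
tcp_pos: [0.4677, -0.0637, 0.0534]
orientation: [0.816, -0.064, -0.573, -0.044]
force: [-0.3, -0.4, -0.6]
width: -0.0001
```

Run:
```python
from h import *
from station import grab_frame
rel()
p,d=grab_frame("side")
a=cv2.resize(p[160:250,300:400],None,fx=6,fy=6,interpolation=cv2.INTER_CUBIC)
cv2.imwrite("pics/c6.png",a)
```

```text
t 17.27 tip in press frame mm [-38.4  -0.1  70.4] tcp [-32.3  -0.1  53.4] axis [ 0.34 -0.   -0.94] y [ 0.002 -1.     0.001] F [-0.3 -0.4 -0.6] w -0.0001
```

View pics/c6.png

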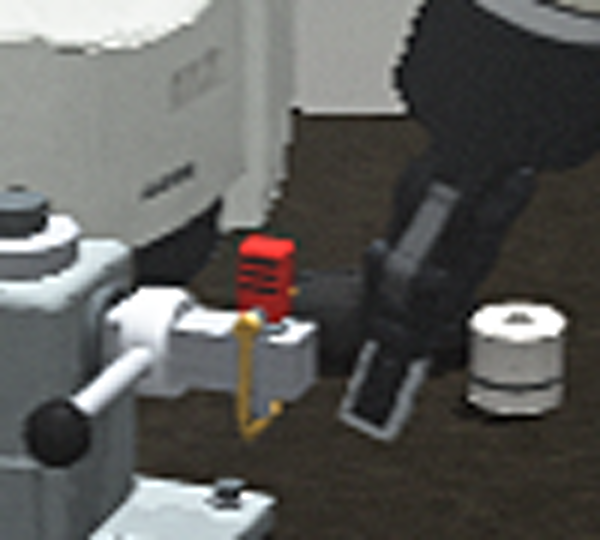

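The loop has snapped shut: its legs hang straight down, with the bar at about (342,231) under the shaft. Retreating outward and up.

{"api": "play_rows", "payload": {"rows": "-0.1 0 0.4 0 0 0;-0.4 0 0.4 0 0 0;-0.8 0 0.2 0 0 0;-0.8 0 0 0 0 0;-0.8 0 0 0 0 0;-0.8 0 0 0 0 0;-0.4 0 0 0 0 0;0 0 0 0 0 0;0 0 0 0 0 0"}}

```text
time: 18.07
tcp_pos: [0.4052, -0.0535, 0.1406]
orientation: [0.813, -0.063, -0.577, -0.045]
force: [0.3, -0.3, 0.0]
width: 0.0
```

Run:
```python
from h import *
from station import grab_frame
rel()
p,d=grab_frame("side");q,_=grab_frame("top")
cv2.imwrite("pics/d0.png",p);cv2.imwrite("pics/d2.png",q)
a=cv2.resize(p[190:250,300:380],None,fx=9,fy=9,interpolation=cv2.INTER_CUBIC)
cv2.imwrite("pics/d1.png",a)
```

```text
t 18.07 tip in press frame mm [-101.6    0.2  157.5] tcp [-95.6   0.2 140.6] axis [ 0.331  0.001 -0.944] y [ 0.002 -1.    -0.   ] F [ 0.3 -0.3  0. ] w 0.0
```

View pics/d1.png

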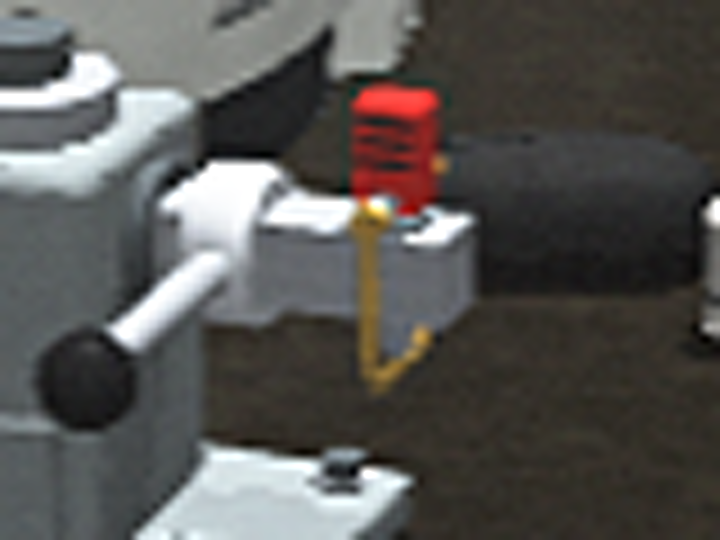

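View pics/d0.png

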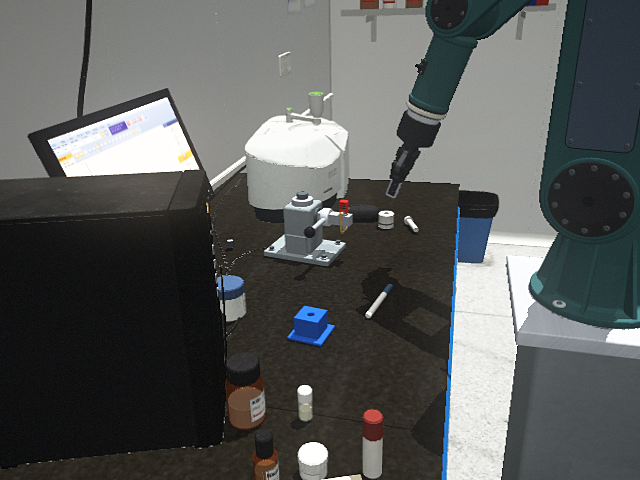

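View pics/d2.png

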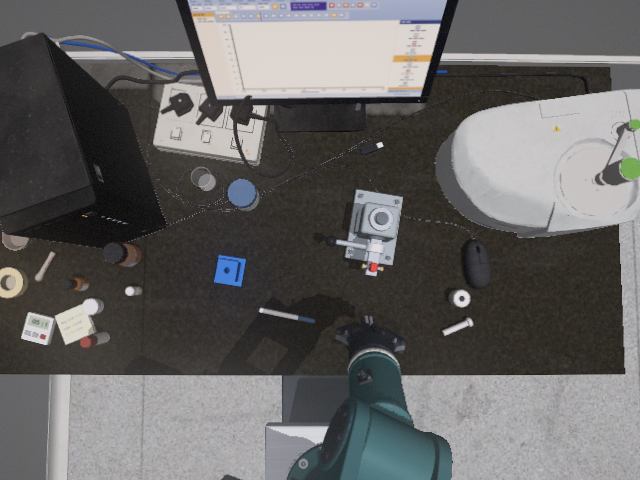

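Run:
```python
from h import *
from station import grab_frame
def rb(n,im,b):
    x0,x1,y0,y1=b;h=cv2.cvtColor(im,cv2.COLOR_BGR2HSV);m=((h[...,0]<8)|(h[...,0]>172))&(h[...,1]>150)&(h[...,2]>80)
    ys,xs=np.nonzero(m[y0:y1,x0:x1]);return xs.mean()+x0,ys.mean()+y0,ys.min()+y0,ys.max()+y0
p=cv2.imread("pics/d0.png");q=cv2.imread("pics/d2.png")
a=rb("side",p,(325,365,190,222));b=rb("top",q,(360,385,255,280));print(a,b)
_,d=grab_frame("top");r=d[int(b[1])-1:int(b[1])+2,int(b[0])-1:int(b[0])+2];o,dd=ray("top",[b[:2]]);print("grip top",o+dd[0]*np.median(r))
print("expect top-face row span side", proj("side",[[.4996+.009,-.0687-.007,.138],[.4996,-.0687,.138],[.4996-.009,-.0687+.007,.138],[.4996,-.0617,.118]]))
```

```text
(np.float64(343.83505154639175), np.float64(205.64948453608247), np.int64(199), np.int64(213)) (np.float64(373.3888888888889), np.float64(266.6296296296296), np.int64(263), np.int64(270))
grip top [ 0.50008215 -0.06833142  0.13793694]
expect top-face row span side [[340.69489364 198.83516059]
 [344.12331969 200.14152654]
 [347.5994964  201.46590093]
 [343.53814001 209.96511035]]
```

The grip top measures z = 0.138 over the hole, which is what a fully seated pin should give. Handing in.

Run:
```python
from station import ctrl
print(ctrl.hand_in())
```

```text
the job is handed in; nothing more can be done
None
```

The linch pin is through the shaft's cross hole with its shoulder home on the shaft, and the brass loop is snapped shut underneath. I handed the job in at about 18 s.

I found the hole by looking: at (0.500, -0.069) from the top view, with the side view agreeing to about 1 mm. I took the pin from its stand, corrected it 1 mm by the side view, and lowered it until the shoulder touched. I let go with the loop open off the free end, then pushed the loop's bar down with the shut, tilted fingers until it snapped.

**Last checks:**
- **Pin seated:** the grip top measures z = 0.138 m above the hole, the expected height when fully home. The downward push met the shaft at the expected height.
- **Loop shut:** in the side picture the legs hang straight down and the bar is under the shaft.
- **Forces:** the highest reading I saw was about 20 N, when the shoulder met the shaft. I read forces only at the end of each move, so a brief higher peak in between would not show.
- **Surroundings:** the stand is empty, the other things look unmoved in the pictures, and the arm is clear of everything.

**What disagreed:** in the pictures the fingertips were about 18–20 mm higher than the reported tool position. Because of that, my first attempt to grip closed just above the pin without touching it. I corrected for this from then on.

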